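Set the sifter cap and tip out the small balls

ROBOT

A 6-joint arm with a two-finger parallel gripper is mounted at the origin on a cart in front of the work surface, level with it; the furniture and walls round the work are solid. World frame = base frame: x ahead of the robot, y to its left, z up, the work surface at z = 0. Lengths are in m, angles in degrees, forces in N, time in s.
With the tool pointing down it reaches from about 0.4 to 0.825 m from the base axis. Payload 7 kg.
Tool frame: the origin (TCP) lies midway between the tips of the shut fingers; the grasp point (between the pads) lies r.grip_depth behind it (r.grip_depth is the distance from the TCP to the grasp point, in m); z points along the fingers, y is the direction in which the jaws open and shut (so a half turn about z gives the same grasp; the last joint's range is limited). The gripper opens to 88 mm and grips with 3 to 60 N. Pads are 19 mm wide; open, the fingers measure 130 mm over their backs; the gripper's body (78 mm by 193 mm) begins 47 mm behind the grasp point.
Start: joints at [92.596, 20.546, 0.682, 0, -70.136, -16.507], TCP at [0.162, 0.655, 0.227] pointing down, gripper open.
Joint ranges: [-176.03, 176.03], [-82.01, 121.73], [-58.28, 71.71], [-173.87, 95.51], [-174.79, -0.11], [-173.66, 173.66]. Speed limits (degrees/s): [136.94, 136.94, 172.46, 180, 180, 180].

INTERFACE

Orientations are given as [roll, pitch, yaw] about the fixed x, y, z axes, in that order (R = Rz(yaw) Ry(pitch) Rx(roll)).
In Python, from plant import r, imaging, close_job gives the robot as it stands.
- The arm moves only by the tool step_arm, never from a script. Its argument "commands" is a list of rows, each a list of 2 entries, a list of its own where there are three numbers: the shift along the tool's x, y, z in mm, then the turn about the tool's z in degrees. In form: [[[x, y, z], twist], ...]. A call has 1 to 20 rows; each row shifts and turns the commanded pose from where the row before left it, along the tool's axes as they then stand; what a row does not reach is not made up. A row lasts 1/8 s, in which the tool goes at most 62.5 mm and 10.7 degrees, less where a joint would pass 70% of its speed; a pose out of reach is approached as far as the arm can. A call with a gripper value outside its range is refused whole. "gripper" is the closure, from 0 (fully open) to 1 (shut), set as the call begins (left out, the last holds). The fingers move at their own pace and stop on an object; "grip_force" is the grip in N (left out, the last holds). Time passes only in rows, so rows that do not move let the fingers close. It gives the time, the measured TCP pose, the force and the opening at its end, in the units of the state.
- r.get_state(): the state, without advancing time (a new reading comes with each control period).
- imaging.capture(name): name is "side" or "top"; returns a dict with "img" (384x512x3 uint8, red, green, blue), "z_map" (384x512 float32, m along the optical axis (not along the pixel's ray), 0 where there is no reading), "vfov" (degrees; the focal length in pixels is half the picture's height over the tangent of half this angle, whatever the lens; pixels are square), "cx", "cy" (the principal point, pixels), "extrinsics" (4x4, takes a point from camera to world coordinates). Camera axes: x right, y down, z forward; pixel columns grow to the right and rows downward; lengths in m; the calibration is good to about 2 mm. A picture is of the moment at which its call begins.
- close_job(): hands the job in, once; it reports no verdict.
The state is a dict: "time_s": time; "joints": joint angles; "qd": joint speeds; "joint_torque": joint torques, N m; "tcp_pos": TCP position; "eef_rot": TCP orientation; "contact_force": force on the tool from outside, world axes, zero at the start; "moment": the same for the moment, N m; "gripper_width": finger opening in m.
Only numpy, scipy, OpenCV 4.12 (cv2) and the standard library are available. Lean on these libraries where they do the work, as an engineer would, in place of code of your own. Each camera call takes 0.05 s, during which the arm holds its last target.

TASK

Press down and turn the sifter cap on the hopper until its middle-sized slot stands at the outlet on the tray side, and let the cap spring fully up into its notch there while the hopper is upright. Then tip the hopper all the way over with its crank so that the three small balls run into the tray and the big one stays inside (rock it if one hangs up), and turn the hopper back upright with the cap still seated. Leave the dish, the timer and the lone tube where they are.

Things in the scene. Friction and masses are not known exactly. Their poses are not given: they have to be found in the camera images.
- stand: Fixed aluminium stand of a tilting ball dispenser. Origin on the worktop below the middle of the hopper; z up, +x to the rear, +y to the left. Base plate and two upright side posts (outer faces at x = -81 and +81 mm, y 10 to 69 mm, up to z = 165 mm) lie on its +y side, the tray on its -y side. The hopper hangs between the posts.
- hinge_axis (a point): Point on the hopper's hinge, 150 mm above the stand's origin; the axis runs along the stand's x. The clear square hopper (76 x 90 mm) spans 50 mm below to 38 mm above it. An end plate closes its mouth but for a window (68 x 34 mm) along the -y wall: only the cap opening standing at the -y side is in use.
- hopper (a joint): Tipping angle of the hopper, rad: 0 upright (firm stop), 2.2 fully tipped (firm stop), mouth then pointing down over the tray. Positive tips the top towards the stand's -y side. Stiff hinge: it stays where it is left and takes about 5 N at the crank pin.
- crank_pin (a point): Middle of the smooth crank pin in front of the stand; tips the hopper and turns with it (frame: the hopper's). 12 mm thick, parallel to the hinge, free 25 mm each way from here, 18 mm knob at its near end. 65 mm from the hinge axis: upright it is 59 mm to +y and 27 mm above the axis; tipping takes it over the top to 57 mm to -y, 32 mm above. Reachable from above all the way.
- sifter_cap (a joint): Turn of the round sifter cap (disc 134 mm across), rad, anticlockwise positive from above; 0: middle slot at the hopper's outlet (-y side), +2.09 the narrow slot, -2.09 the wide opening. Stops at -2.35 and +2.35. Twelve index notches 30 degrees (0.524 rad) apart, one exactly at 0; about 0.04 rad of play either way in a notch.
- cap_press (a joint): How far the cap is pressed down, m: 0 up, seated in a notch; 0.006 down on a firm stop. Spring: 5 N to start, 9 N fully down. A fixed tooth in a notch of the cap's rim locks the turning until the cap is pressed 0.0045 or more; let go between notches, the cap stays caught about 0.004 down with the tooth on a ridge until turned to a notch, where it springs up.
- cap_grip (a point): Middle of the cap's straight handle bar, on the cap's axis: 56 mm long (this point's x), 12 mm thick (y), 24 mm high; this point is 12 mm below its top, 26 mm above the disc (12 mm gap under the bar). z is the cap's axis. 75 mm above the hinge axis with cap up and hopper upright. At cap turn 0 the bar points 30 degrees clockwise of the stand's x.
- index_tooth (a point): Lower end of the fixed steel tooth (7 mm wide) that engages the notches (12 mm wide) of the cap's rim, at the hopper's +y side, 65 mm from the cap's axis.
- middle_slot (a point): Middle slot in the cap, 74 x 22 mm, with a shallow V in its inner edge: lets the small balls through but not the big one. Point 40 mm from the cap's axis on its upper face.
- wide_opening (a point): Wide opening in the cap, 34 x 35 mm: the big ball falls out too. Point 40 mm from the cap's axis.
- narrow_slot (a point): Narrow slot in the cap, 74 x 10 mm: no ball passes. Point 40 mm from the cap's axis.
- big_ball: Steel ball, 28 mm across, in the hopper, too big for the middle slot; origin at its centre.
- tray: White moulded tray, 255 x 345 x 46 mm, loose beside the stand below the outlet; origin at the centre of its underside, z up, long side along its y.
- dish: Petri dish, 90 mm across, 12 mm high, a bystander; origin at the centre of its underside.
- kitchen_timer: White lab timer, 66 x 66 x 20 mm, a bystander; origin at the centre of its underside.
- lone_tube: Lying 50 ml tube with a screw cap, 114 x 33 mm, a bystander; origin under its middle, its length along y.
- small_ball_0: One of three equal polished, slippery steel balls, 14 mm across, in the hopper at the start; origin at its centre.
- small_ball_1: One of three equal polished, slippery steel balls, 14 mm across, in the hopper at the start; origin at its centre.
- small_ball_2: One of three equal polished, slippery steel balls, 14 mm across, in the hopper at the start; origin at its centre.

How it is judged (in metres and radians):
On the way, in this order (a step that is already met when the one before it is completed fails the run):
1. the middle slot stands at the outlet with the cap sprung up in its notch, the hopper upright (value of joint sifter_cap between -0.08 and 0.08 rad and value of joint cap_press below 0.002 m and value of joint hopper below 0.15 rad), for 0.3 s.
2. the hopper is tipped right over with the cap still so set (value of joint sifter_cap between -0.08 and 0.08 rad and value of joint cap_press below 0.002 m and value of joint hopper above 1.9 rad), for 0.2 s.
At the end, for the whole second after the job is handed in: All three small balls lie at rest inside the tray, the big ball is at rest in the hopper (within 80 mm of the hinge), the hopper is upright again (within 0.12 rad), and the cap is still up in its notch (pressed less than 2 mm) with the middle slot at the outlet (within 0.08 rad) (value of joint sifter_cap between -0.08 and 0.08 rad and value of joint cap_press below 0.002 m and value of joint hopper below 0.12 rad and distance between big_ball and hinge_axis below 0.08 m and linear speed of each of big_ball, small_ball_0, small_ball_1, small_ball_2 below 0.05 m/s and x of small_ball_0 in the frame of tray between -0.125 and 0.125 m and y of small_ball_0 in the frame of tray between -0.17 and 0.17 m and z of small_ball_0 in the frame of tray between 0 and 0.04 m and x of small_ball_1 in the frame of tray between -0.125 and 0.125 m and y of small_ball_1 in the frame of tray between -0.17 and 0.17 m and z of small_ball_1 in the frame of tray between 0 and 0.04 m and x of small_ball_2 in the frame of tray between -0.125 and 0.125 m and y of small_ball_2 in the frame of tray between -0.17 and 0.17 m and z of small_ball_2 in the frame of tray between 0 and 0.04 m); the robot touches nothing.
It fails at once if the big ball leaves the hopper (distance between big_ball and hinge_axis above 0.13 m).
It fails at once if the dish, the timer or the lone tube is moved by more than 30 mm (distance of any of dish, kitchen_timer, lone_tube from where it was at the start of the episode above 0.03 m).
It also fails if it takes over 67 s, if anything falls off the work surface, if the arm or the gripper's body presses on something with over 40 N, if the wrist force passes 120 N, or if a joint passes its speed limit or range.

## Working session

There is one attempt and no reset: what is moved stays moved. The work goes in short steps, Python scripts to look and compute and a tool call to move; the robot and the scene stay as the last step left them, time stands still between calls to the robot, and variables do not carry over. Pictures are saved under pics/ and viewed, and the job is handed in when it is done.

Besides the shell and the picture viewer there is one more tool, called after "Call:" by a JSON object that holds its "api" and its "payload". step_arm: Moves the arm, as the interface text tells. Its arguments: {"type":"object","properties":{"commands":{"type":"array","items":{"type":"array"}},"gripper":{"type":"number"},"grip_force":{"type":"number"}},"required":["commands"]}

```bash
mkdir -p pics; ls; python3 - <<'E'
from plant import r, imaging
import cv2,numpy as np
s=r.get_state();print(s, r.grip_depth)
for n in("side","top"):
    c=imaging.capture(n)
    cv2.imwrite(f"pics/{n}0.png",cv2.resize(c["img"][:,:,::-1],None,fx=1.5,fy=1.5))
    np.savez(f"{n}0.npz",**c)
    print(n,c["vfov"],c["cx"],c["cy"],c["extrinsics"].round(4).tolist())
E
```

```text
pics
{'time_s': 0.0, 'joints': array([ 9.25958398e+01,  2.05912735e+01,  6.32986999e-01, -1.87697884e-02,
       -7.01356279e+01, -1.65063584e+01]), 'qd': array([ 0.02518307, -0.01344388, -0.01871713,  0.02728104, -0.07579682,
       -0.12862159]), 'joint_torque': array([-1.27568356e-06, -5.82721245e+01,  2.93058693e+01,  6.99716493e+00,
        7.05792612e-03, -1.60461550e-04]), 'tcp_pos': array([0.16219758, 0.65471572, 0.22562278]), 'eef_rot': array([ 1.79904942e+02, -9.76797066e-03, -1.39169029e+01]), 'contact_force': array([-0.57921624, -0.20233711,  0.15938685]), 'moment': array([0.0010778 , 0.02020743, 0.05105189]), 'gripper_width': 0.08768723273021303} 0.0188
side 53.83740868433954 264.0451482138122 187.27997545349535 [[-0.9995, 0.0071, -0.0322, 0.5279], [0.0325, 0.3728, -0.9273, 0.9486], [0.0054, -0.9279, -0.3728, 0.5596], [0.0, 0.0, 0.0, 1.0]]
top 47.389897607709536 251.40075486861497 193.35856227900575 [[-0.0658, -0.9728, 0.2222, 0.2229], [-0.9978, 0.0652, -0.0102, -0.0264], [-0.0046, -0.2224, -0.9749, 1.3948], [0.0, 0.0, 0.0, 1.0]]
```

View pics/side0.png

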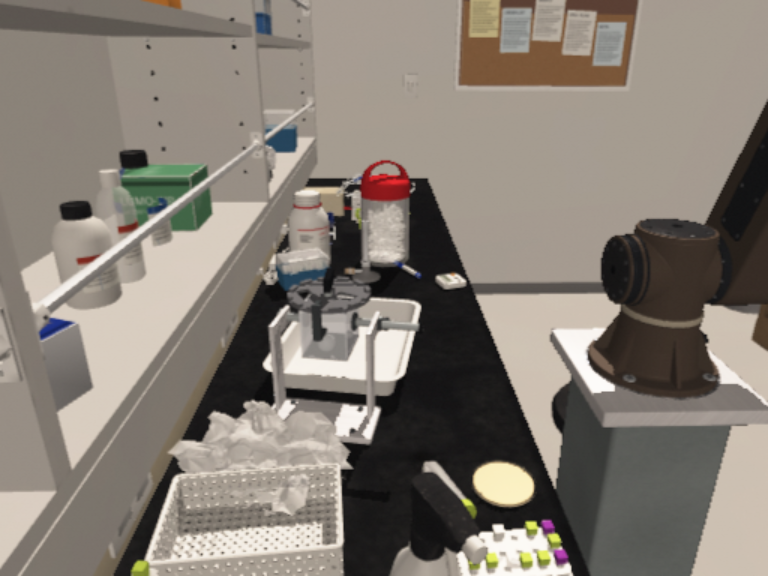

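View pics/top0.png

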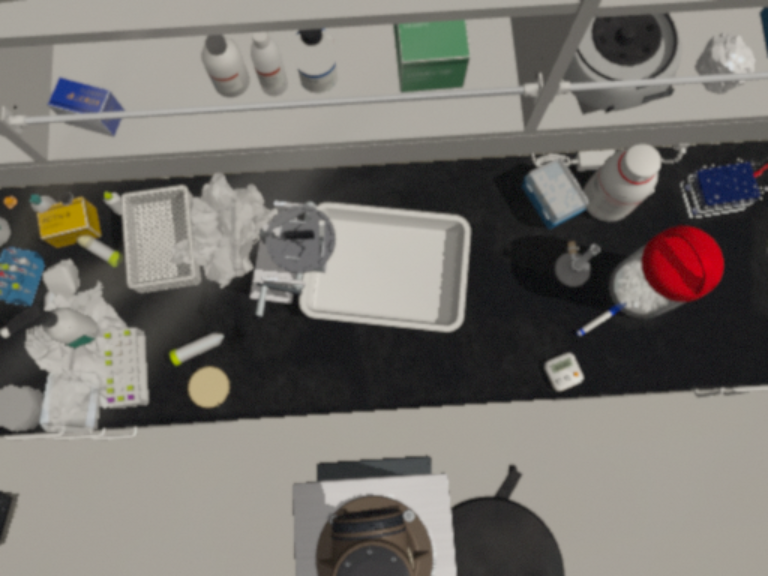

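```bash
cat > h.py <<'E'
import numpy as np,cv2
def load(n):
    return dict(np.load(n))
def cloud(c):
    h,w=c["z_map"].shape
    f=h/2/np.tan(np.radians(float(c["vfov"]))/2)
    u,v=np.meshgrid(np.arange(w),np.arange(h)); z=c["z_map"]
    P=np.stack([(u-c["cx"])/f*z,(v-c["cy"])/f*z,z],-1)
    E=c["extrinsics"]; return P@E[:3,:3].T+E[:3,3]
def proj(c,p):
    E=c["extrinsics"];f=c["z_map"].shape[0]/2/np.tan(np.radians(float(c["vfov"]))/2)
    q=(np.asarray(p)-E[:3,3])@E[:3,:3]; return np.array([q[0]/q[2]*f+c["cx"],q[1]/q[2]*f+c["cy"]])
def ray_plane(c,uv,z):
    E=c["extrinsics"];f=c["z_map"].shape[0]/2/np.tan(np.radians(float(c["vfov"]))/2)
    d=E[:3,:3]@np.array([(uv[0]-c["cx"])/f,(uv[1]-c["cy"])/f,1]); t=(z-E[2,3])/d[2]
    return E[:3,3]+t*d
E
python3 - <<'E'
from h import *
t=load("top0.npz");s=load("side0.npz")
a=t["img"][125:225,160:320,::-1];cv2.imwrite("pics/tc.png",cv2.resize(a,None,fx=5,fy=5,interpolation=cv2.INTER_CUBIC))
a=s["img"][175:300,165:300,::-1];cv2.imwrite("pics/sc.png",cv2.resize(a,None,fx=4.6,fy=4.6,interpolation=cv2.INTER_CUBIC))
P=cloud(t)
for n,(u,v) in dict(bar=(198,156),disc=(180,170),disc2=(215,165),crank=(174,200)).items(): print(n,P[v,u].round(4))
m=(P[...,2]>.175)&(P[...,2]<.26)&(t["z_map"]>0)
m[:,:165]=0;m[:,230:]=0;m[:130]=0;m[215:]=0
q=P[m];print(len(q),q.min(0),q.max(0));print(np.histogram(q[:,2],bins=17,range=(.175,.26)))
E
```

```text
bar [0.6035 0.1024 0.2341]
disc [0.5789 0.16   0.1921]
disc2 [0.5882 0.0598 0.1883]
crank [0.4938 0.1806 0.1859]
1706 [0.45984742 0.03418038 0.17524397] [0.67333891 0.19645729 0.23793313]
(array([ 39, 100, 190, 226, 727, 251,  45,  21,   8,  15,  15,  55,  14,
         0,   0,   0,   0]), array([0.175, 0.18 , 0.185, 0.19 , 0.195, 0.2  , 0.205, 0.21 , 0.215,
       0.22 , 0.225, 0.23 , 0.235, 0.24 , 0.245, 0.25 , 0.255, 0.26 ]))
```

View pics/tc.png

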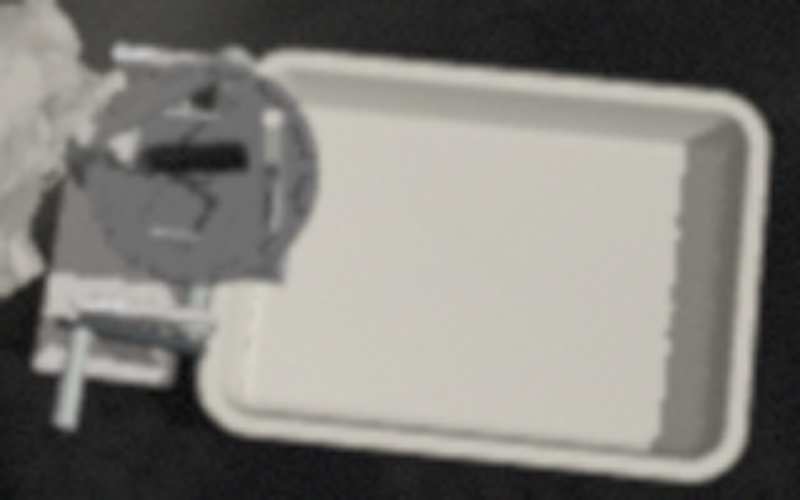

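View pics/sc.png

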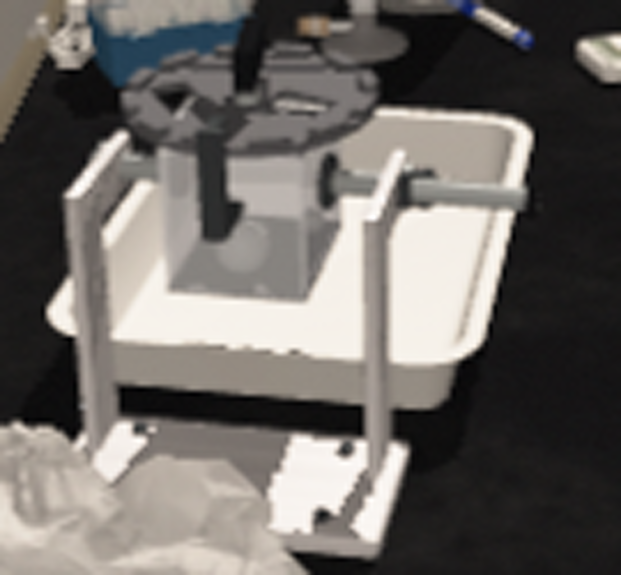

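```bash
python3 - <<'E'
from h import *
t=load("top0.npz");s=load("side0.npz")
# rectify on disc plane z~0.198: output left=+y, up=+x ; 0.2m ->580px
out=[]
cx,cy=.595,.105
for c in(s,t):
    H=[];w=[(cx+.09,cy+.09),(cx+.09,cy-.09),(cx-.09,cy-.09),(cx-.09,cy+.09)]
    src=np.float32([proj(c,(x,y,.199)) for x,y in w]);dst=np.float32([(0,0),(400,0),(400,400),(0,400)])
    M=cv2.getPerspectiveTransform(src,dst);out.append(cv2.warpPerspective(c["img"][:,:,::-1].copy(),M,(400,400),flags=cv2.INTER_CUBIC))
o=np.hstack(out);o=np.clip(o*1.5,0,255).astype(np.uint8);cv2.imwrite("pics/rect.png",o)
E
```

```text
(no output)
```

View pics/rect.png

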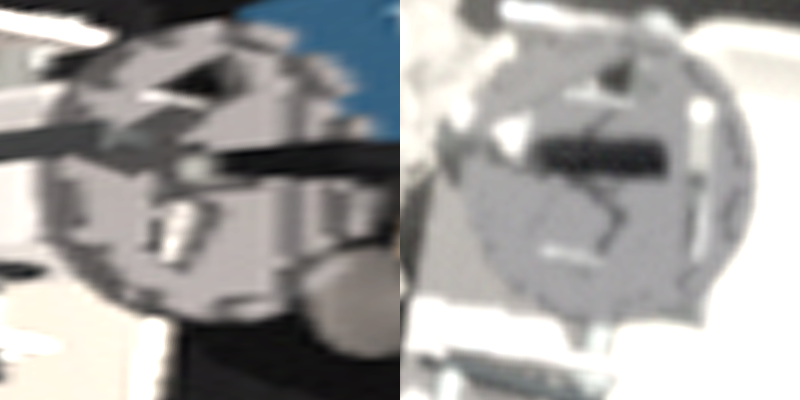

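```bash
python3 - <<'E'
from h import *
for n in("top0","side0"):
    c=load(n+".npz");P=cloud(c);ok=c["z_map"]>0;Q=P[ok];C=c["img"][ok].astype(int)
    loc=(abs(Q[:,0]-.6)<.2)&(abs(Q[:,1]-.11)<.15)
    q=Q[loc];col=C[loc]
    b=q[(q[:,2]>.222)&(q[:,2]<.26)&(abs(q[:,0]-.6)<.05)]
    (ctr,wh,a)=cv2.minAreaRect((b[:,:2]*1000).astype(np.float32));print(n,"bar",len(b),ctr,wh,a,b[:,2].max(), b.mean(0))
    d=b[:,:2]-b[:,:2].mean(0);w,v=np.linalg.eigh(d.T@d);print(" bar dir",np.degrees(np.arctan2(v[1,1],v[0,1])))
    d=q[(q[:,2]>.19)&(q[:,2]<.206)&(np.hypot(q[:,0]-.6,q[:,1]-.105)<.085)]
    ce,ra=cv2.minEnclosingCircle((d[:,:2]*1000).astype(np.float32));print(" disc",ce,ra,np.median(d[:,2]))
    p=q[(q[:,2]>.15)&(q[:,2]<.2)&(q[:,0]<.51)&(q[:,1]>.1)]
    if len(p)>5:
        m=p[:,:].mean(0);u,s_,vt=np.linalg.svd(p-m);print(" pin",len(p),m,p.min(0),p.max(0),vt[0],np.degrees(np.arctan2(vt[0,1],vt[0,0])))
# shelf
t=load("side0.npz");P=cloud(t);Q=P[t["z_map"]>0]
for z in np.arange(.1,.8,.1):
    k=Q[(Q[:,2]>z)&(Q[:,2]<z+.1)&(abs(Q[:,1]-.1)<.35)&(Q[:,0]>.68)]
    if len(k):print(z.round(1),np.percentile(k[:,0],[0,2,20]))
E
```

```text
top0 bar 95 (605.239013671875, 100.54498291015625) (55.168575286865234, 11.034078598022461) 87.32598876953125 0.23793313256266968 [0.6046737  0.10102837 0.23104742]
 bar dir 86.64373812325019
 disc (606.1061401367188, 106.39104461669922) 72.38606262207031 0.19760448628779992
 pin 79 [0.4832776  0.18249144 0.18219873] [0.45984742 0.11208638 0.16222092] [0.50939941 0.19645729 0.1890823 ] [-0.93694515  0.34691861  0.04220493] 159.6821391527146
side0 bar 68 (606.2208251953125, 104.17963409423828) (51.51752471923828, 11.231098175048828) 86.99765014648438 0.23422096644410345 [0.60569084 0.10998631 0.23032431]
 bar dir 86.30375465191196
 disc (609.5423583984375, 106.08465576171875) 74.09879302978516 0.19736961763190775
 pin 118 [0.48408272 0.18646525 0.17979314] [0.46007395 0.17685122 0.16975347] [0.50996872 0.19707369 0.18618685] [-0.97856096  0.20595239 -0.00143487] 168.11473075382656
0.1 [0.68023327 0.68563091 0.77995053]
0.2 [0.7787533  0.77981989 0.78817816]
0.3 [0.78571628 0.78682735 0.88501483]
0.4 [0.88578914 0.89545755 1.08368017]
0.5 [0.78149389 0.78262126 0.79005112]
0.6 [0.78155145 0.78236375 0.78287579]
```

```bash
python3 - <<'E'
from h import *
for n in("top0","side0"):
    c=load(n+".npz");P=cloud(c);ok=c["z_map"]>0;q=P[ok]
    k=q[(q[:,2]>.16)&(q[:,2]<.195)&(q[:,0]<.54)&(q[:,0]>.44)&(q[:,1]>.1)&(q[:,1]<.22)]
    print(n)
    for x in np.arange(.45,.54,.008):
        j=k[(k[:,0]>=x)&(k[:,0]<x+.008)]
        if len(j):print(round(x+.004,3),len(j),j[:,1].min().round(4),np.median(j[:,1]).round(4),j[:,1].max().round(4),j[:,2].max().round(4))
    # post tops
    k=q[(q[:,2]>.158)&(q[:,2]<.172)&(q[:,1]>.08)&(q[:,1]<.22)&(q[:,0]>.5)&(q[:,0]<.72)]
    H,_,_=np.histogram2d(k[:,0],k[:,1],bins=[np.arange(.5,.72,.01),np.arange(.08,.22,.01)]);print(H.astype(int))
    # base plate
    k=q[(q[:,2]>.004)&(q[:,2]<.03)&(q[:,1]>.08)&(q[:,1]<.25)&(q[:,0]>.48)&(q[:,0]<.72)]
    print("base",len(k),k.min(0) if len(k) else 0,k.max(0) if len(k) else 0)
    if n=="side0":
        u=(P[...,2]>.004)&(P[...,2]<.03)&(P[...,1]>.1)&(P[...,1]<.25)&(P[...,0]>.48)&(P[...,0]<.72)&ok&(c["img"].min(-1)>90)
        v=cv2.minAreaRect((P[u][:,:2]*1000).astype(np.float32));print(v)
E
```

```text
top0
0.462 16 0.1799 0.1866 0.1965 0.1891
0.47 9 0.1816 0.1847 0.1909 0.1834
0.478 13 0.1792 0.184 0.1908 0.1856
0.486 12 0.1783 0.1826 0.1879 0.1876
0.494 12 0.1756 0.1806 0.1869 0.1866
0.502 10 0.1748 0.1793 0.1843 0.1855
0.51 21 0.1092 0.1748 0.1842 0.1864
0.518 58 0.1086 0.148 0.1812 0.1873
0.526 40 0.1024 0.1541 0.1801 0.1896
0.534 42 0.1023 0.1356 0.1678 0.1701
0.542 7 0.1515 0.1657 0.1775 0.1694
[[ 0  0  0  1  0  0  0  0  0  0  0  0  0  0]
 [ 0  0  1  7 12  8  5  3  1  0  0  0  0  0]
 [ 0  0 10 12  6  2  2  0  2  0  0  0  0  0]
 [ 0  0  3  5  8 11  9  6  6  4  0  0  0  0]
 [ 0  0  0  0  0  0  2  3  4  7  2  0  0  0]
 [ 0  0  0  0  0  0  0  0  0  0  0  0  0  0]
 [ 0  0  0  0  0  0  0  0  0  0  0  0  0  0]
 [ 0  0  0  2  0  0  0  0  0  0  0  0  0  0]
 [ 0  0  0  0  0  0  0  0  0  0  0  0  0  0]
 [ 0  0  0  0  0  0  0  0  0  0  0  0  0  0]
 [ 0  0  0  0  0  0  0  0  0  0  0  0  0  0]
 [ 0  0  0  0  0  0  0  0  0  2  0  0  0  0]
 [ 0  0  0  0  0  0  0  0  0  0  0  0  0  0]
 [ 0  0  0  0  0  0  0  0  0  0  0  0  0  0]
 [ 0  0  0  0  0  0  0  0  0  0  0  0  0  0]
 [ 0  1  0  0  0  0
[... 1165 characters left out ...]
  0  0  0  0  0  0  0]
 [ 0  0  0  0  0  0 22  0  0  0  0  0  0  0]
 [ 0  0  0  0  0  0 17  4  4 15  1  0  0  0]
 [ 0  0  0  0  0  0  0  0  0 15  0  0  0  0]
 [ 0  0  0  0  0  9  8  0  0  0  0  0  0  0]
 [ 0  0  0  0  0 16  5  0  0  0  0  0  0  0]
 [ 0  0  0  0  0  5  0  0  0  0  0  0  0  0]
 [ 0  0  0  0  0  0  0  0  0  0  0  0  0  0]
 [ 5  3  0  0  0  0  0  0  0  0  0  0  0  0]
 [ 6  6 10  9  6  8  2  0  0  0  0  0  0  0]
 [ 1  1  0  0  2  5  6 13  0  0  0  0  0  0]
 [ 0  0  0  0  0  0  0  0  0  0  0  0  0  0]]
base 1587 [0.49738565 0.08016631 0.00401635] [0.71946684 0.249971   0.02997217]
((611.076904296875, 175.01402282714844), (217.09312438964844, 149.4606475830078), 0.1925857663154602)
```

```bash
python3 - <<'E'
from h import *
for n in("top0","side0"):
    c=load(n+".npz");P=cloud(c);ok=c["z_map"]>0;q=P[ok]
    k=q[(q[:,2]>.165)&(q[:,2]<.195)&(q[:,0]<.51)&(q[:,0]>.472)&(q[:,1]>.17)&(q[:,1]<.2)]
    A=np.polyfit(k[:,0],k[:,1],1);print(n,"pin",len(k),np.degrees(np.arctan(A[0])),"y@.49",np.polyval(A,.49))
    # front post inner/outer: points with z .06-.16 
    for lo,hi,z0,z1 in((.5,.56,.155,.17),(.66,.71,.155,.17),(.5,.56,.06,.15)):
        k=q[(q[:,2]>z0)&(q[:,2]<z1)&(q[:,1]>.11)&(q[:,1]<.19)&(q[:,0]>lo)&(q[:,0]<hi)]
        if len(k)>10:
            A=np.polyfit(k[:,1],k[:,0],1);print(" post",lo,z0,len(k),-np.degrees(np.arctan(A[0])))
    k=q[(q[:,2]>.2285)&(q[:,2]<.25)&(abs(q[:,0]-.605)<.03)&(abs(q[:,1]-.103)<.05)];print(" bartop z",len(k),np.percentile(k[:,2],[10,50,90]),k.mean(0))
    A=np.polyfit(k[:,1],k[:,0],1);print(" bar dir",90-np.degrees(np.arctan(A[0])), k[:,1].min(),k[:,1].max())
    # disc plane fit
    d=q[(q[:,2]>.185)&(q[:,2]<.206)&(np.hypot(q[:,0]-.605,q[:,1]-.102)<.06)]
    for i in range(5):
        X=np.c_[d[:,:2]-[.605,.102],np.ones(len(d))];w=np.linalg.lstsq(X,d[:,2],rcond=None)[0];e=d[:,2]-X@w;d=d[abs(e)<2.5*e.std()]
    print(" disc plane",len(d),w,e.std())
    tb=q[(q[:,2]<.01)&(q[:,2]>-.01)];print(" table",np.median(tb[:,2]))
E
```

```text
top0 pin 53 -9.358361196913078 y@.49 0.18207590391042416
 post 0.5 0.155 145 -13.848695650946977
 post 0.66 0.155 41 -7.75591202272671
 post 0.5 0.06 44 -16.680348835406186
 bartop z 77 [0.22990732 0.23269179 0.23552206] [0.60541192 0.10145701 0.23262047]
 bar dir 86.48080303597897 0.074531390927743 0.1279486715137355
 disc plane 1024 [-0.01356804 -0.01796819  0.19557414] 0.004150575098339502
 table 0.0006179021160732656
side0 pin 89 -11.327137183716241 y@.49 0.18522360288950068
 post 0.5 0.155 102 -5.213111165173189
 post 0.66 0.155 62 -12.632250991081523
 post 0.5 0.06 214 -3.596473435919067
 bartop z 49 [0.23045206 0.23268584 0.2335314 ] [0.60579666 0.10625699 0.23225939]
 bar dir 87.94892774677224 0.07827695320710115 0.12832927958504803
 disc plane 508 [-0.0142081   0.02008107  0.1970201 ] 0.002239594364142192
 table 0.000541867735475432
```

```bash
python3 - <<'E'
from h import *
a=np.array([.162,.655]);b=np.array([.605,.102]);L=np.linalg.norm(b-a);u=(b-a)/L
for n in("top0","side0"):
    c=load(n+".npz");P=cloud(c);q=P[c["z_map"]>0]
    s=(q[:,:2]-a)@u;l=(q[:,:2]-a)@np.array([-u[1],u[0]])
    k=(abs(l)<.14)&(q[:,2]<.9)
    print(n,[(round(x,2),round(q[k&(s>=x)&(s<x+.1)][:,2].max(),3)) for x in np.arange(-.1,.9,.1) if (k&(s>=x)&(s<x+.1)).any()])
E
```

```text
top0 [(np.float64(-0.1), np.float64(-0.779)), (np.float64(0.0), np.float64(0.339)), (np.float64(0.1), np.float64(0.062)), (np.float64(0.2), np.float64(0.08)), (np.float64(0.3), np.float64(0.078)), (np.float64(0.4), np.float64(0.062)), (np.float64(0.5), np.float64(0.189)), (np.float64(0.6), np.float64(0.236)), (np.float64(0.7), np.float64(0.238)), (np.float64(0.8), np.float64(0.616))]
side0 [(np.float64(0.2), np.float64(0.075)), (np.float64(0.3), np.float64(0.057)), (np.float64(0.4), np.float64(0.06)), (np.float64(0.5), np.float64(0.186)), (np.float64(0.6), np.float64(0.234)), (np.float64(0.7), np.float64(0.234)), (np.float64(0.8), np.float64(0.612))]
```

Call:
{"api": "step_arm", "payload": {"commands": [[[0,0,-30],0],[[0,0,-40],0],[[0,0,-30],0]]}}

```text
time_s: 0.48
tcp_pos: [0.1624, 0.6552, 0.3279]
eef_rot: [-180.0, -0.0, -13.9]
contact_force: [-1.1, 1.1, -0.3]
gripper_width: 0.0877
```

Call:
{"api": "step_arm", "payload": {"commands": [[[20,15,0],8],[[40,31,0],0],[[40,31,0],0]]}}

```text
time_s: 0.85
tcp_pos: [0.2296, 0.5471, 0.3258]
eef_rot: [179.9, -0.0, -21.9]
contact_force: [1.0, 0.4, 1.1]
gripper_width: 0.0876
```

Call:
{"api": "step_arm", "payload": {"commands": [[[43,22.7,0],0],[[43,22.7,0],0],[[43,22.7,0],0],[[43,22.7,0],0],[[43,22.7,0],0],[[43,22.7,0],0],[[43,22.7,0],0],[[43,22.7,0],0],[[43,22.7,0],0],[[43,22.7,0],0],[[43,22.7,0],0],[[41,22.7,0],0],[[0,0,0],8],[[0,0,0],9],[[0,0,0],9],[[0,0,0],9],[[0,0,0],9],[[0,0,0],9],[[0,0,0],9],[[0,0,0],9]]}}

```text
time_s: 3.35
tcp_pos: [0.6042, 0.1039, 0.3261]
eef_rot: [179.9, -0.0, -93.2]
contact_force: [-0.7, -0.2, 0.2]
gripper_width: 0.0876
```

```bash
python3 - <<'E'
from plant import r, imaging
import cv2,numpy as np
s=r.get_state();print(s["time_s"],s["joints"].round(1),s["tcp_pos"].round(4),s["eef_rot"].round(1))
o=[]
for n in("side","top"):
    c=imaging.capture(n);np.savez(f"{n}1.npz",**c)
    a=c["img"][:,:,::-1]; a=a[110:310,150:350] if n=="side" else a[80:280,100:300]
    o.append(cv2.resize(a,(400,400),interpolation=cv2.INTER_CUBIC))
cv2.imwrite("pics/b1.png",np.hstack(o))
E
```

```text
3.35 [ 28.   12.1   1.8  -0.  -79.8 -31.2] [0.6042 0.1039 0.3261] [179.9  -0.  -93.2]
```

View pics/b1.png

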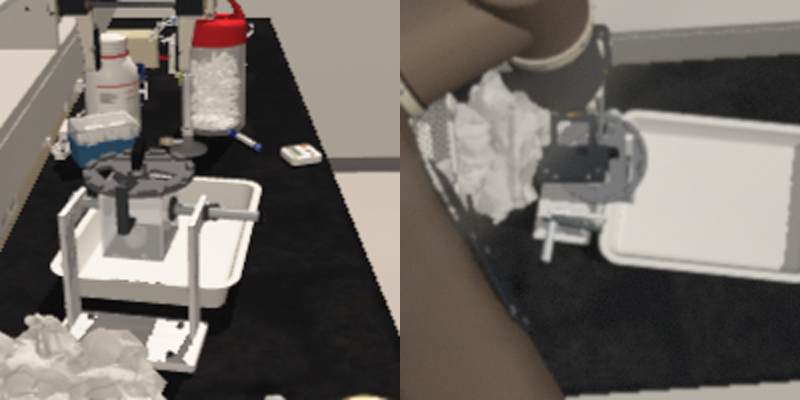

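Call:
{"api": "step_arm", "payload": {"commands": [[[1.7,-1,20],0],[[0,0,30],0],[[0,0,30],0],[[0,0,20],0],[[0,0,12],0],[[0,0,10],0]]}}

```text
time_s: 4.2
tcp_pos: [0.6055, 0.1022, 0.2043]
eef_rot: [-180.0, -0.0, -92.8]
contact_force: [1.2, 0.2, 0.6]
gripper_width: 0.0876
```

Call:
{"api": "step_arm", "payload": {"commands": [[[0,0,0],0],[[0,0,0],0],[[0,0,0],0],[[0,0,0],0],[[0,0,0],0],[[0,0,0],0]], "gripper": 1, "grip_force": 45}}

```text
time_s: 4.95
tcp_pos: [0.6053, 0.1022, 0.2046]
eef_rot: [-180.0, 0.0, -92.9]
contact_force: [-0.3, -0.1, -0.2]
gripper_width: 0.0328
```

```bash
python3 - <<'E'
from plant import r, imaging
import cv2,numpy as np
s=r.get_state();print(s)
o=[]
for n in("side","top"):
    c=imaging.capture(n);np.savez(f"{n}2.npz",**c)
    a=c["img"][:,:,::-1]; a=a[150:290,160:300] if n=="side" else a[120:220,140:240]
    o.append(cv2.resize(a,(400,400),interpolation=cv2.INTER_CUBIC))
cv2.imwrite("pics/b2.png",np.hstack(o))
E
```

```text
{'time_s': 4.95, 'joints': array([ 2.77844308e+01,  1.56878754e+01, -9.23014793e+00, -1.45115966e-03,
       -6.50757829e+01, -3.06949509e+01]), 'qd': array([-0.01649276,  0.09733435, -0.03598276, -0.00758521,  0.03507824,
       -0.11034614]), 'joint_torque': array([ 2.30466730e-04, -5.05883002e+01,  2.82823169e+01,  6.75670043e+00,
       -9.24950175e-03,  5.06714259e-04]), 'tcp_pos': array([0.60532333, 0.10215565, 0.20461992]), 'eef_rot': array([-1.79995346e+02,  4.29338266e-03, -9.29111315e+01]), 'contact_force': array([-0.25602918, -0.07271712, -0.18281239]), 'moment': array([ 0.10490482, -0.07266831,  0.04709625]), 'gripper_width': 0.03278472686577892}
```

View pics/b2.png

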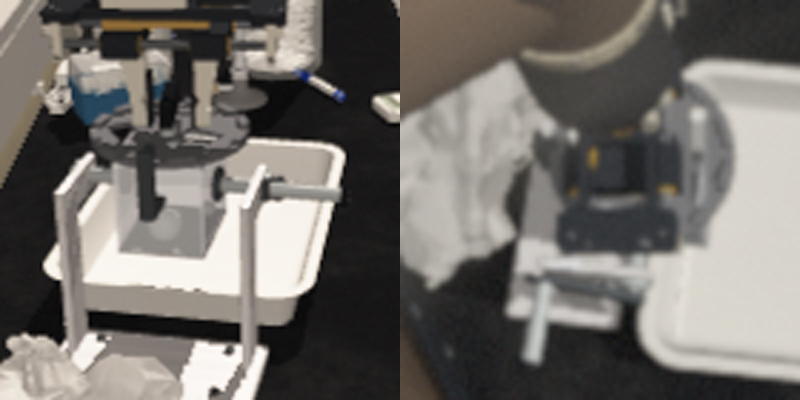

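Still closing; bar centred between the fingers. Let it finish.

Call:
{"api": "step_arm", "payload": {"commands": [[[0,0,0],0],[[0,0,0],0],[[0,0,0],0],[[0,0,0],0]]}}

```text
time_s: 5.55
tcp_pos: [0.6081, 0.1022, 0.2053]
eef_rot: [-179.7, 0.0, -92.9]
contact_force: [9.2, -2.7, -4.0]
gripper_width: 0.0154
```

Call:
{"api": "step_arm", "payload": {"commands": [[[0,0,0],0],[[0,0,0],0],[[0,0,0],0]]}}

```text
time_s: 5.92
tcp_pos: [0.6081, 0.1022, 0.2052]
eef_rot: [-179.7, 0.0, -92.9]
contact_force: [10.5, -2.5, -3.3]
gripper_width: 0.0154
```

```bash
python3 - <<'E'
from plant import r, imaging
import cv2,numpy as np
s=r.get_state();print(s["moment"],s["contact_force"],s["eef_rot"],s["joints"].round(2))
o=[]
for n in("side","top"):
    c=imaging.capture(n);np.savez(f"{n}3.npz",**c)
    a=c["img"][:,:,::-1]; a=a[165:245,175:255] if n=="side" else a[130:200,150:220]
    o.append(cv2.resize(a,(400,400),interpolation=cv2.INTER_CUBIC))
cv2.imwrite("pics/b3.png",np.clip(np.hstack(o)*1.6,0,255).astype(np.uint8))
E
```

```text
[-0.79288757 -3.76019162  0.0229678 ] [10.45092802 -2.46695174 -3.28149877] [-1.79706653e+02  3.55419948e-02 -9.28999623e+01] [ 27.74  15.74  -9.13   0.13 -64.86 -30.7 ]
```

View pics/b3.png

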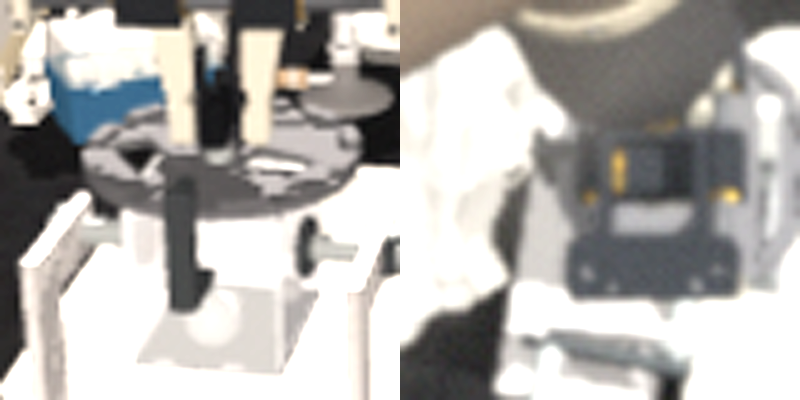

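Call:
{"api": "step_arm", "payload": {"commands": [[[0,-3,0],0],[[0,0,0],0],[[0,0,0],0]]}}

```text
time_s: 6.4
tcp_pos: [0.6084, 0.1021, 0.2046]
eef_rot: [-180.0, 0.0, -92.9]
contact_force: [0.2, -0.5, 0.4]
gripper_width: 0.0155
```

```bash
python3 - <<'E'
from plant import r
s=r.get_state();print(s["moment"],s["contact_force"],s["eef_rot"],s["tcp_pos"],s["gripper_width"])
E
```

```text
[ 0.07078109 -0.41685568  0.01607428] [ 0.23457573 -0.49447821  0.4459243 ] [-1.79986851e+02  1.37409704e-03 -9.29049318e+01] [0.60836934 0.10206238 0.20464658] 0.015501433589007166
```

Call:
{"api": "step_arm", "payload": {"commands": [[[0,0,0],2],[[0,0,0],2],[[0,0,0],0]]}}

```text
time_s: 6.78
tcp_pos: [0.6085, 0.1021, 0.2047]
eef_rot: [-180.0, 0.0, -96.9]
contact_force: [1.4, -0.0, 1.1]
gripper_width: 0.0156
```

```bash
python3 - <<'E'
from plant import r
s=r.get_state();print(s["moment"],s["contact_force"],s["eef_rot"],s["tcp_pos"],s["gripper_width"])
E
```

```text
[ 0.04304433 -0.58045695  0.1568395 ] [ 1.40581158 -0.01847615  1.08549367] [-1.79977410e+02  6.48176726e-03 -9.69478612e+01] [0.60846805 0.10205969 0.20469359] 0.015621035834044254
```

Call:
{"api": "step_arm", "payload": {"commands": [[[0,0,2],0],[[0,0,2],0],[[0,0,0],0]], "grip_force": 60}}

```text
time_s: 7.15
tcp_pos: [0.6085, 0.1019, 0.2014]
eef_rot: [-179.9, 0.0, -96.9]
contact_force: [-1.2, -0.5, 6.9]
gripper_width: 0.0148
```

```bash
python3 - <<'E'
from plant import r
s=r.get_state();print(s["moment"],s["contact_force"],s["eef_rot"],s["tcp_pos"],s["gripper_width"])
E
```

```text
[-0.04688255  0.47720496  0.07329699] [-1.20555902 -0.46307306  6.94472833] [-1.79945982e+02  1.40389662e-03 -9.68942453e+01] [0.60851608 0.10187777 0.20144326] 0.014827680740498972
```

Call:
{"api": "step_arm", "payload": {"commands": [[[0,0,2],0],[[0,0,0],0],[[0,0,0],0]]}}

```text
time_s: 7.52
tcp_pos: [0.6086, 0.1019, 0.201]
eef_rot: [-179.9, 0.0, -96.9]
contact_force: [-4.5, -0.5, 15.1]
gripper_width: 0.0149
```

Call:
{"api": "step_arm", "payload": {"commands": [[[0,0,2],0],[[0,0,0],0],[[0,0,0],0]]}}

```text
time_s: 7.9
tcp_pos: [0.6088, 0.1019, 0.2008]
eef_rot: [-179.8, 0.0, -96.8]
contact_force: [-9.5, -0.3, 25.1]
gripper_width: 0.0151
```

Call:
{"api": "step_arm", "payload": {"commands": [[[0,0,-2],0],[[0,0,0],3],[[0,0,0],5],[[0,0,0],6],[[0,0,0],6]]}}

```text
time_s: 8.52
tcp_pos: [0.6091, 0.1018, 0.2011]
eef_rot: [-179.8, 0.1, -117.1]
contact_force: [-2.5, -2.2, 13.7]
gripper_width: 0.0147
```

```bash
python3 - <<'E'
from plant import r
s=r.get_state();print(s["moment"],s["contact_force"],s["eef_rot"],s["tcp_pos"],s["gripper_width"],s["joints"].round(1))
E
```

```text
[-0.3446854   0.78042502  0.04739803] [-2.48801109 -2.22193943 13.6849093 ] [-1.79844146e+02  8.23342318e-02 -1.17068423e+02] [0.60912599 0.10178938 0.2010544 ] 0.01473655032570809 [ 27.6  16.1  -9.2   0.1 -64.6 -54.7]
```

Call:
{"api": "step_arm", "payload": {"commands": [[[0,0,0],6],[[0,0,0],6],[[0,0,0],6],[[0,0,0],6],[[0,0,0],6],[[0,0,0],6],[[0,0,0],6],[[0,0,0],6],[[0,0,0],6],[[0,0,0],6],[[0,0,0],6],[[0,0,0],6],[[0,0,0],6],[[0,0,0],6],[[0,0,0],6],[[0,0,0],6],[[0,0,0],4],[[0,0,0],3],[[0,0,0],0]]}}

```text
time_s: 10.9
tcp_pos: [0.6096, 0.0996, 0.2011]
eef_rot: [-180.0, 0.2, 140.1]
contact_force: [0.2, -10.4, 11.6]
gripper_width: 0.0148
```

```bash
python3 - <<'E'
from plant import r,imaging
import cv2,numpy as np
s=r.get_state();print(s["moment"],s["contact_force"],s["eef_rot"],s["tcp_pos"],s["gripper_width"],s["joints"].round(1))
o=[]
for n in("side","top"):
    c=imaging.capture(n);np.savez(f"{n}4.npz",**c)
    a=c["img"][:,:,::-1]; a=a[165:245,175:255] if n=="side" else a[120:200,150:230]
    o.append(cv2.resize(a,(400,400),interpolation=cv2.INTER_CUBIC))
cv2.imwrite("pics/b4.png",np.clip(np.hstack(o)*1.5,0,255).astype(np.uint8))
E
```

```text
[-3.65706509 -0.64399295 -0.01672117] [  0.20536086 -10.41073127  11.57907011] [-179.98653727    0.24826619  140.05018781] [0.60957203 0.09962923 0.20107941] 0.014781800704619283 [  27.5   16.1   -9.3    0.3  -64.6 -157.6]
```

View pics/b4.png

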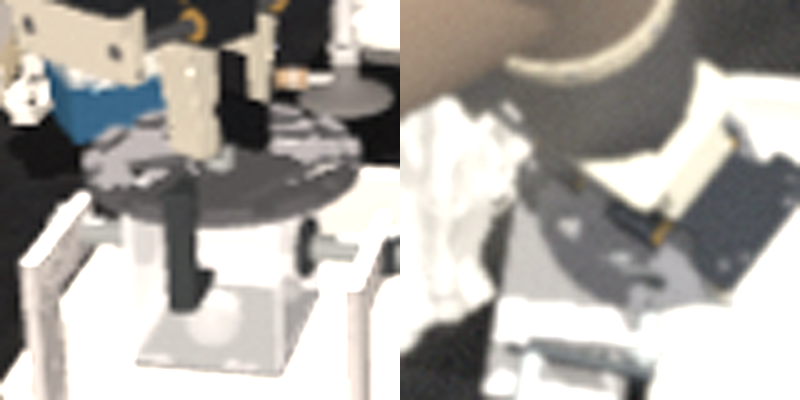

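Call:
{"api": "step_arm", "payload": {"commands": [[[-1.5,-1.8,0],0],[[0,0,-3],0],[[0,0,-3],0],[[0,0,0],0]]}}

```text
time_s: 11.5
tcp_pos: [0.6095, 0.0994, 0.2059]
eef_rot: [179.9, 0.1, 140.1]
contact_force: [4.4, -3.1, 4.2]
gripper_width: 0.0146
```

```bash
python3 - <<'E'
from plant import r
s=r.get_state();print(s["moment"],s["contact_force"],s["eef_rot"],s["tcp_pos"],s["gripper_width"])
E
```

```text
[-1.07327956 -1.79662286  0.06788149] [ 4.42941302 -3.07606474  4.22768613] [1.79884511e+02 1.31596133e-01 1.40098501e+02] [0.60952083 0.09939924 0.20587116] 0.014556147878953705
```

Call:
{"api": "step_arm", "payload": {"commands": [[[0,0,-2],0],[[0,0,0],0],[[0,0,0],0]]}}

```text
time_s: 11.88
tcp_pos: [0.6095, 0.0994, 0.2072]
eef_rot: [179.9, 0.1, 140.1]
contact_force: [5.6, -3.6, 2.5]
gripper_width: 0.0148
```

Call:
{"api": "step_arm", "payload": {"commands": [[[0,0,0],0],[[0,0,0],0],[[0,0,0],0],[[0,0,0],0]], "gripper": 0.4}}

```text
time_s: 12.38
tcp_pos: [0.6079, 0.0997, 0.2061]
eef_rot: [-180.0, -0.0, 140.1]
contact_force: [0.2, 0.6, -0.8]
gripper_width: 0.0488
```

Call:
{"api": "step_arm", "payload": {"commands": [[[0,0,-20],0],[[0,0,-40],0],[[0,0,-40],0],[[0,0,0],-9],[[0,0,0],-10],[[0,0,0],-10],[[42,20,0],0],[[42,20,0],0],[[42,19,0],0],[[0,0,0],0]], "gripper": 0.3}}

```text
time_s: 13.62
tcp_pos: [0.4938, 0.1828, 0.3072]
eef_rot: [179.9, 0.0, 169.3]
contact_force: [-0.2, -0.3, 0.5]
gripper_width: 0.0615
```

```bash
python3 - <<'E'
from plant import r,imaging
import cv2,numpy as np
from h import *
s=r.get_state();print(s["time_s"],s["contact_force"],s["eef_rot"],s["tcp_pos"],s["gripper_width"],s["joints"].round(1))
o=[]
for n in("side","top"):
    c=imaging.capture(n);np.savez(f"{n}5.npz",**c)
    a=c["img"][:,:,::-1]; a=a[155:255,185:285] if n=="side" else a[120:220,140:240]
    o.append(cv2.resize(a,(400,400),interpolation=cv2.INTER_CUBIC))
    P=cloud(c);q=P[c["z_map"]>0]
    k=q[(q[:,2]>.224)&(q[:,2]<.25)&(abs(q[:,0]-.605)<.04)&(abs(q[:,1]-.102)<.05)]
    if len(k)>10: print(n,"bartop z",len(k),np.percentile(k[:,2],[10,50,80,90]),cv2.minAreaRect((k[:,:2]*1000).astype(np.float32)))
cv2.imwrite("pics/b5.png",np.clip(np.hstack(o)*1.4,0,255).astype(np.uint8))
E
```

```text
13.625 [-0.1582121  -0.33695903  0.46956426] [1.79921266e+02 1.78373828e-02 1.69268011e+02] [0.4937867  0.18279918 0.30721856] 0.06148754760467889 [  41.7    3.9  -10.3   -0.   -75.7 -142.4]
side bartop z 121 [0.22553264 0.23214225 0.23534803 0.23596872] ((606.316162109375, 101.8861083984375), (12.910144805908203, 56.18879318237305), 52.34188461303711)
top bartop z 100 [0.22838477 0.23470766 0.23675141 0.238245  ] ((605.9822998046875, 100.76393127441406), (13.378966331481934, 54.08713912963867), 52.92093276977539)
```

View pics/b5.png

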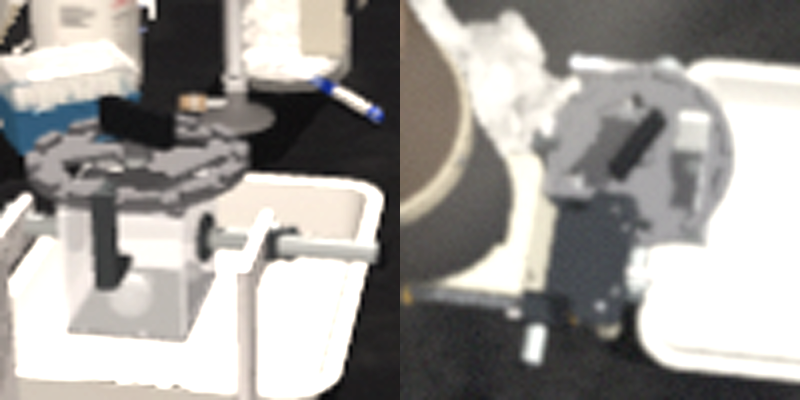

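```bash
python3 - <<'E'
from h import *
for n in("top0","side0","top5","side5"):
    c=load(n+".npz");P=cloud(c);q=P[c["z_map"]>0]
    d=q[(q[:,2]>.18)&(q[:,2]<.215)&(np.hypot(q[:,0]-.606,q[:,1]-.101)<.064)]
    h,e=np.histogram(d[:,2],bins=np.arange(.186,.210,.001));i=h.argmax();print(n,np.median(d[:,2]),e[i],h)
E
```

```text
top0 0.19686460127682004 0.196 [ 28  41  40  40  26  25  31  48  75 102 151 151 124 117  72  46  30  24
  12   5   6   4   2]
side0 0.19715721165010142 0.197 [  1  17  43  12   2   4  14  21  20  35 153 217  58  14  32  63  25   4
   2   2   4   0   1]
top5 0.19968511132897393 0.199 [ 17  18  19  18  10   7   9   5  14  27  53  91 110 140 123  96  78  58
  40  32  15  10   3]
side5 0.19985043746302944 0.199 [ 12  11  17   8   0   0   0   0   6  19  14  23  57 203 153  21  22  44
  50  13   2   4   3]
```

Call:
{"api": "step_arm", "payload": {"commands": [[[-1,-1,25],0],[[0,0,40],0],[[0,0,40],0],[[0,0,25],0],[[0,0,19],0],[[0,0,0],0]]}}

```text
time_s: 14.48
tcp_pos: [0.4964, 0.1791, 0.1559]
eef_rot: [-179.8, -0.1, 169.0]
contact_force: [-0.2, -0.6, -0.4]
gripper_width: 0.0613
```

Call:
{"api": "step_arm", "payload": {"commands": [[[0,0,0],0],[[0,0,0],0],[[0,0,0],0],[[0,0,0],0],[[0,0,0],0],[[0,0,0],0],[[0,0,0],0],[[0,0,0],0]], "gripper": 1, "grip_force": 25}}

```text
time_s: 15.48
tcp_pos: [0.4968, 0.1813, 0.1578]
eef_rot: [179.9, 0.0, 169.1]
contact_force: [-1.2, 5.1, 0.8]
gripper_width: 0.0111
```

```bash
python3 - <<'E'
from plant import r,imaging
import cv2,numpy as np
s=r.get_state();print(s["time_s"],s["moment"],s["contact_force"],s["eef_rot"],s["tcp_pos"],s["gripper_width"],s["joints"].round(1))
o=[]
for n in("side","top"):
    c=imaging.capture(n);np.savez(f"{n}6.npz",**c)
    a=c["img"][:,:,::-1]; a=a[155:255,185:285] if n=="side" else a[120:220,140:240]
    o.append(cv2.resize(a,(400,400),interpolation=cv2.INTER_CUBIC))
cv2.imwrite("pics/b6.png",np.clip(np.hstack(o)*1.4,0,255).astype(np.uint8))
E
```

```text
15.475 [1.93644014 0.21938676 0.02266015] [-1.16966697  5.12613736  0.84453844] [1.79905714e+02 2.98911838e-02 1.69105084e+02] [0.49682206 0.18125003 0.157777  ] 0.011085763135842787 [  41.3   10.1  -23.3   -0.   -56.5 -142.2]
```

View pics/b6.png

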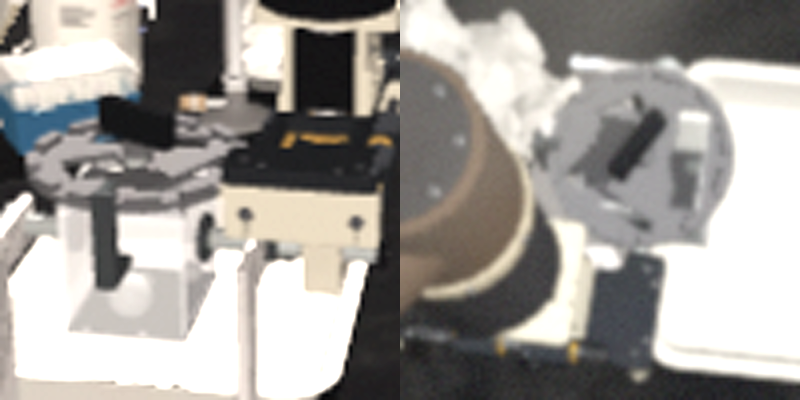

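Call:
{"api": "step_arm", "payload": {"commands": [[[0,0.5,0],0],[[0,-3.7,-7],0],[[0,-4.6,-6.5],0],[[0,-5.3,-5.9],0],[[0,0,0],0]]}}

```text
time_s: 16.2
tcp_pos: [0.4944, 0.1687, 0.1777]
eef_rot: [179.8, 0.1, 169.1]
contact_force: [-3.4, 7.3, 4.5]
gripper_width: 0.0111
```

Call:
{"api": "step_arm", "payload": {"commands": [[[0,-6,-5.2],0],[[0,-6.6,-4.4],0],[[0,-7.1,-3.6],0],[[0,-7.5,-2.7],0],[[0,-7.7,-1.8],0],[[0,-7.9,-0.8],0],[[0,-7.9,0.2],0],[[0,0,0],0]]}}

```text
time_s: 17.2
tcp_pos: [0.4855, 0.1186, 0.1968]
eef_rot: [179.8, 0.1, 169.1]
contact_force: [-2.1, 6.5, 7.3]
gripper_width: 0.0112
```

Call:
{"api": "step_arm", "payload": {"commands": [[[0,-7.9,1.1],0],[[0,-7.7,2.1],0],[[0,-7.4,3],0],[[0,-6.9,3.9],0],[[0,-6.4,4.7],0],[[0,-5.8,5.4],0],[[0,-5.1,6.1],0],[[0,-4.3,6.7],0],[[0,0,0],0]]}}

```text
time_s: 18.32
tcp_pos: [0.4756, 0.0675, 0.1626]
eef_rot: [179.9, 0.1, 169.1]
contact_force: [4.2, 3.7, -3.0]
gripper_width: 0.011
```

```bash
python3 - <<'E'
from plant import r,imaging
import cv2,numpy as np
s=r.get_state();print(s["time_s"],s["moment"],s["contact_force"],s["eef_rot"],s["tcp_pos"],s["gripper_width"])
o=[]
for n in("side","top"):
    c=imaging.capture(n);np.savez(f"{n}7.npz",**c)
    a=c["img"][:,:,::-1]; a=a[155:275,175:295] if n=="side" else a[120:240,160:280]
    o.append(cv2.resize(a,(400,400),interpolation=cv2.INTER_CUBIC))
cv2.imwrite("pics/b7.png",np.clip(np.hstack(o)*1.0,0,255).astype(np.uint8))
E
```

```text
18.325 [ 1.64810843 -1.62981041  0.03580819] [ 4.21735033  3.67865885 -2.96335035] [1.79913816e+02 1.00157150e-01 1.69087965e+02] [0.47563561 0.06754876 0.16255118] 0.011026281881601208
```

View pics/b7.png

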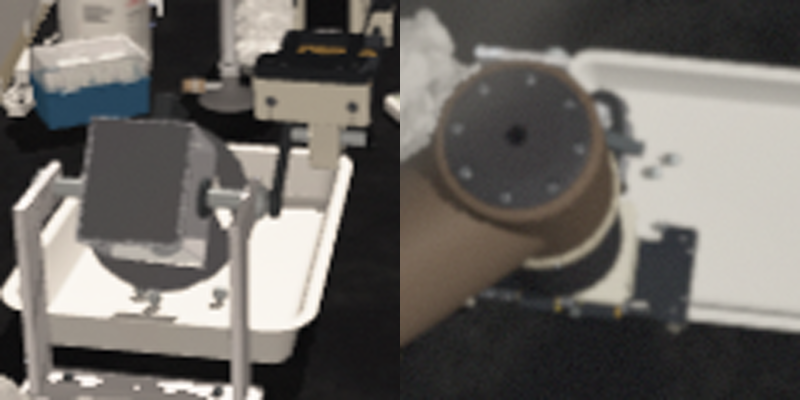

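Call:
{"api": "step_arm", "payload": {"commands": [[[0,-1,1.5],0],[[0,0,0],0],[[0,0,0],0],[[0,0,0],0],[[0,0,0],0],[[0,0,0],0]]}}

```text
time_s: 19.18
tcp_pos: [0.4757, 0.0673, 0.162]
eef_rot: [179.9, 0.1, 169.1]
contact_force: [-2.2, 7.9, 6.8]
gripper_width: 0.0111
```

```bash
python3 - <<'E'
from plant import r,imaging
import cv2,numpy as np
s=r.get_state();print(s["time_s"],s["contact_force"],s["tcp_pos"],s["gripper_width"])
o=[]
for n in("side","top"):
    c=imaging.capture(n);np.savez(f"{n}8.npz",**c)
    a=c["img"][:,:,::-1]; a=a[195:275,175:295] if n=="side" else a[120:220,195:315]
    o.append(cv2.resize(a,(780,int(780*a.shape[0]/a.shape[1])),interpolation=cv2.INTER_CUBIC))
cv2.imwrite("pics/b8.png",o[0]);cv2.imwrite("pics/b8t.png",o[1])
E
```

```text
19.175 [-2.18273145  7.93681366  6.77798667] [0.47568406 0.06731376 0.16202689] 0.011067972743802088
```

View pics/b8.png

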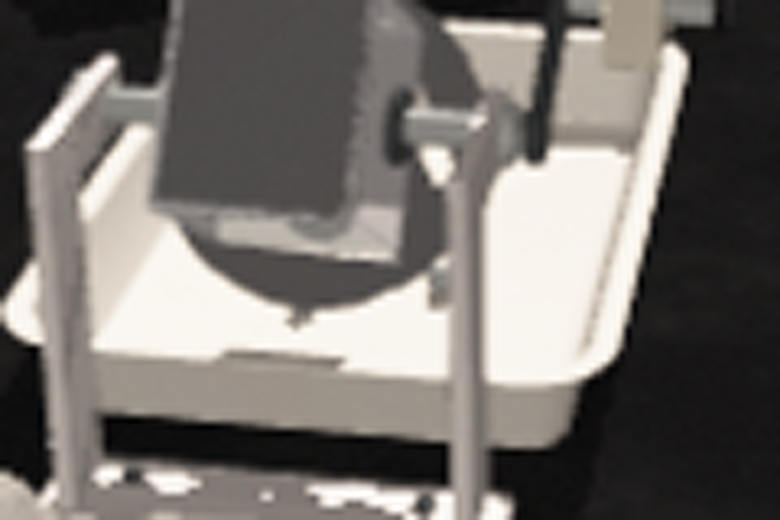

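View pics/b8t.png

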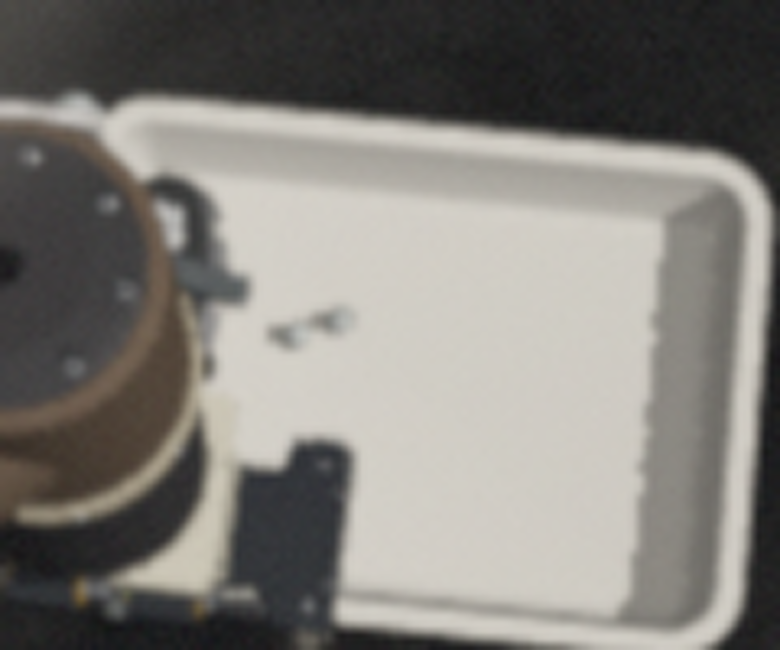

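```bash
python3 - <<'E'
from h import *
t=load("top8.npz");s=load("side8.npz");f=780/120
for u,v in((295,335),(345,320)):
    p=ray_plane(t,(195+u/f,120+v/f),.012);q=proj(s,p);print(p,(q-[175,195])*f)
for u,v in((440,285),(297,317)):
    p=ray_plane(s,(175+u/f,195+v/f),.012);q=proj(t,p);print("side",p,(q-[195,120])*f)
E
```

```text
[ 0.61367588 -0.00962074  0.012     ] [308.63959354 291.37726952]
[ 0.61982768 -0.0352964   0.012     ] [298.95678525 263.10350184]
side [ 0.55558314 -0.01395358  0.012     ] [310.6443624  446.16966787]
side [0.6171916  0.01251898 0.012     ] [250.80134506 331.13836836]
```

Call:
{"api": "step_arm", "payload": {"commands": [[[0,0,0],0],[[0,0,0],0],[[0,0,0],0],[[0,0,0],0],[[0,0,0],0],[[0,0,0],0],[[0,0,0],0],[[0,0,0],0]]}}

```text
time_s: 20.27
tcp_pos: [0.4757, 0.0673, 0.1621]
eef_rot: [179.9, 0.1, 169.1]
contact_force: [-0.7, 7.9, 6.6]
gripper_width: 0.0114
```

```bash
python3 - <<'E'
from plant import r,imaging
import cv2,numpy as np
s=r.get_state();print(s["time_s"],s["contact_force"],s["tcp_pos"],s["gripper_width"])
o=[]
for n in("side","top"):
    c=imaging.capture(n);np.savez(f"{n}9.npz",**c)
    a=c["img"][:,:,::-1]; a=a[195:275,175:295] if n=="side" else a[120:200,195:315]
    o.append(cv2.resize(a,(450,300),interpolation=cv2.INTER_CUBIC))
cv2.imwrite("pics/b9.png",np.vstack(o))
E
```

```text
20.275 [-0.70303158  7.91844521  6.61614454] [0.47567227 0.06733357 0.16205204] 0.01141979270802361
```

View pics/b9.png

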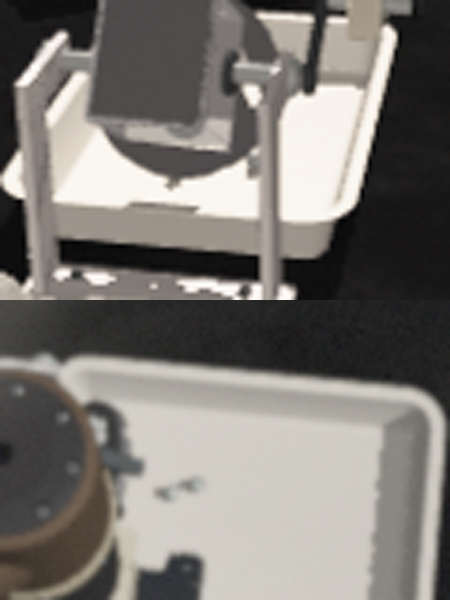

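Call:
{"api": "step_arm", "payload": {"commands": [[[0,1,-1.5],0],[[0,4.3,-6.7],0],[[0,5.1,-6.1],0],[[0,5.8,-5.4],0],[[0,6.4,-4.7],0],[[0,6.9,-3.9],0],[[0,7.4,-3],0],[[0,7.7,-2.1],0],[[0,7.9,-1.1],0],[[0,7.9,-0.2],0],[[0,7.9,0.8],0],[[0,7.7,1.8],0],[[0,7.5,2.7],0],[[0,7.1,3.6],0],[[0,6.6,4.4],0],[[0,6,5.2],0],[[0,0,0],0]]}}

```text
time_s: 22.5
tcp_pos: [0.4941, 0.1659, 0.1769]
eef_rot: [-179.8, -0.0, 169.1]
contact_force: [5.1, -5.1, -1.4]
gripper_width: 0.0109
```

Call:
{"api": "step_arm", "payload": {"commands": [[[0,5.3,5.9],0],[[0,4.6,6.5],0],[[0,3.7,7],0],[[0,1,2],0],[[0,0,0],0],[[0,0,0],0]]}}

```text
time_s: 23.25
tcp_pos: [0.4969, 0.1804, 0.1558]
eef_rot: [-179.9, 0.0, 169.1]
contact_force: [2.3, -3.4, 1.5]
gripper_width: 0.0112
```

```bash
python3 - <<'E'
from plant import r,imaging
import cv2,numpy as np
s=r.get_state();print(s["time_s"],s["contact_force"],s["tcp_pos"],s["gripper_width"])
o=[]
for n in("side","top"):
    c=imaging.capture(n);np.savez(f"{n}10.npz",**c)
    a=c["img"][:,:,::-1]; a=a[155:275,175:295] if n=="side" else a[110:230,180:300]
    o.append(cv2.resize(a,(400,400),interpolation=cv2.INTER_CUBIC))
cv2.imwrite("pics/b10.png",np.hstack(o))
E
```

```text
23.25 [ 2.33647599 -3.37386418  1.48417319] [0.49692607 0.18040173 0.15582254] 0.011184383254694272
```

View pics/b10.png

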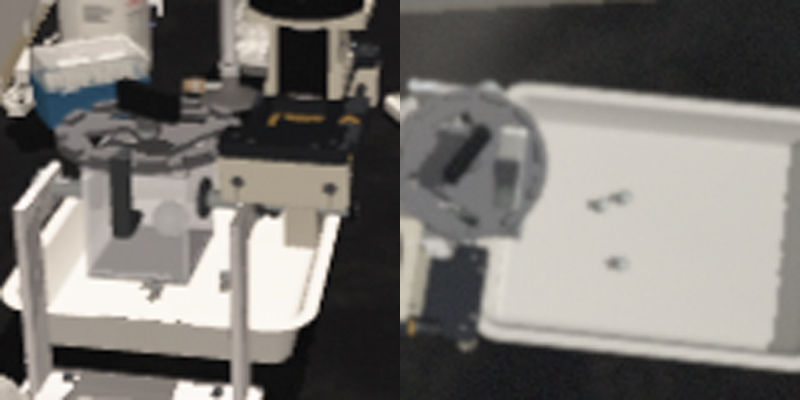

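Call:
{"api": "step_arm", "payload": {"commands": [[[0,0,2],0],[[0,0,0],0],[[0,0,0],0]]}}

```text
time_s: 23.72
tcp_pos: [0.4971, 0.1811, 0.1541]
eef_rot: [-180.0, 0.0, 169.1]
contact_force: [1.1, -2.9, 6.2]
gripper_width: 0.011
```

Call:
{"api": "step_arm", "payload": {"commands": [[[0,0,2],0],[[0,0,0],0],[[0,0,0],0]], "grip_force": 40}}

```text
time_s: 24.1
tcp_pos: [0.4972, 0.1814, 0.1533]
eef_rot: [-180.0, 0.1, 169.1]
contact_force: [-4.0, -3.5, 15.3]
gripper_width: 0.0111
```

```bash
python3 - <<'E'
from plant import r,imaging
import cv2,numpy as np
from h import *
s=r.get_state();print(s["time_s"],s["contact_force"],s["tcp_pos"],s["gripper_width"])
for n in("side","top"):
    c=imaging.capture(n);np.savez(f"{n}11.npz",**c)
for n in("top5","side5","top11","side11"):
    c=load(n+".npz");P=cloud(c);q=P[c["z_map"]>0]
    d=q[(q[:,2]>.18)&(q[:,2]<.215)&(np.hypot(q[:,0]-.606,q[:,1]-.101)<.064)]
    for i in range(6):
        X=np.c_[d[:,:2]-[.605,.102],np.ones(len(d))];w=np.linalg.lstsq(X,d[:,2],rcond=None)[0];e=d[:,2]-X@w;d=d[abs(e)<2*max(e.std(),.0015)]
    print(n,len(d),w,e.std())
E
```

```text
24.1 [-4.00317519 -3.48858698 15.29227239] [0.49721395 0.18137002 0.15333614] 0.011069178676693192
top5 766 [-0.00768352 -0.00047998  0.2000724 ] 0.0021125334698408422
side5 477 [1.23117803e-05 1.10258365e-02 1.99957723e-01] 0.001218397825219976
top11 872 [-0.00603357 -0.00814183  0.19984971] 0.002050147820553223
side11 468 [0.00670615 0.00455602 0.2000167 ] 0.0012376945748583021
```

Call:
{"api": "step_arm", "payload": {"commands": [[[0,0.5,-1.5],0],[[0,0,0],0],[[0,0,0],0],[[0,0,0],0],[[0,0,0],0],[[0,0,0],0]], "gripper": 0.4}}

```text
time_s: 24.95
tcp_pos: [0.4969, 0.1822, 0.153]
eef_rot: [-180.0, -0.0, 169.1]
contact_force: [-0.3, 0.1, 0.5]
gripper_width: 0.0521
```

Call:
{"api": "step_arm", "payload": {"commands": [[[0,0,-15],0],[[0,0,-35],0],[[0,0,-40],0],[[0,0,-40],0],[[0,0,-20],0],[[20,20,0],0],[[20,40,0],0],[[20,40,0],0],[[10,40,0],0],[[0,30,0],0],[[0,0,0],0],[[0,0,0],0],[[0,0,0],0]]}}

```text
time_s: 26.58
tcp_pos: [0.4604, 0.3616, 0.3038]
eef_rot: [180.0, 0.0, 169.1]
contact_force: [0.0, -1.5, 0.5]
gripper_width: 0.0526
```

```bash
python3 - <<'E'
from plant import r,imaging
import cv2,numpy as np
from h import *
s=r.get_state();print(s["time_s"],s["contact_force"],s["tcp_pos"],s["gripper_width"])
o=[]
for n in("side","top"):
    c=imaging.capture(n);np.savez(f"{n}12.npz",**c)
    a=c["img"][:,:,::-1]; a=a[155:275,175:295] if n=="side" else a[110:230,160:280]
    o.append(cv2.resize(a,(400,400),interpolation=cv2.INTER_CUBIC))
    P=cloud(c);q=P[c["z_map"]>0]
    d=q[(q[:,2]>.18)&(q[:,2]<.215)&(np.hypot(q[:,0]-.606,q[:,1]-.101)<.064)]
    for i in range(6):
        X=np.c_[d[:,:2]-[.605,.102],np.ones(len(d))];w=np.linalg.lstsq(X,d[:,2],rcond=None)[0];e=d[:,2]-X@w;d=d[abs(e)<2*max(e.std(),.0015)]
    k=q[(q[:,2]>.224)&(q[:,2]<.25)&(abs(q[:,0]-.605)<.04)&(abs(q[:,1]-.102)<.05)]
    print(n,w,cv2.minAreaRect((k[:,:2]*1000).astype(np.float32)))
    k=q[(q[:,2]>.165)&(q[:,2]<.195)&(q[:,0]<.51)&(q[:,0]>.472)&(q[:,1]>.16)&(q[:,1]<.21)];print(" pin top z",np.percentile(k[:,2],90) if len(k) else 0,len(k),"was .184-.186")
cv2.imwrite("pics/b12.png",np.hstack(o))
E
```

```text
26.575 [ 0.03582616 -1.53920016  0.53590134] [0.46040407 0.36162531 0.30375367] 0.05261152177338865
side [0.00575478 0.00848215 0.20010144] ((607.300048828125, 101.188232421875), (11.84071159362793, 57.98659896850586), 51.97006607055664)
 pin top z 0.18357951125375527 91 was .184-.186
top [0.00492484 0.00320595 0.20004689] ((605.9488525390625, 100.57049560546875), (12.986725807189941, 55.035770416259766), 52.52085494995117)
 pin top z 0.18712768703453384 53 was .184-.186
```

View pics/b12.png

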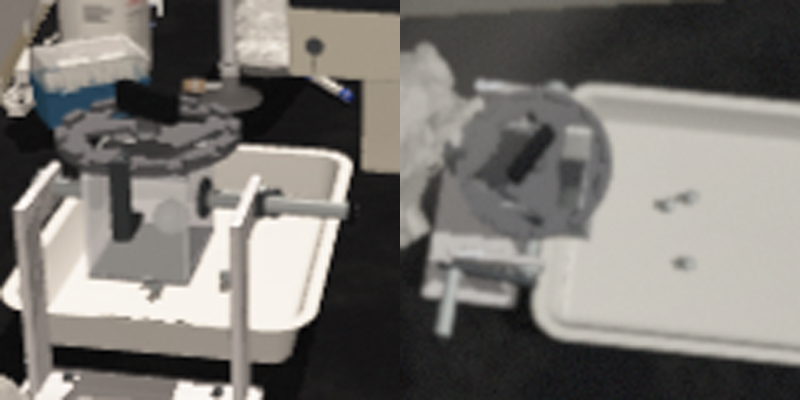

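```bash
python3 - <<'E'
from h import *
t=load("top12.npz")["img"][150:200,225:275,::-1];s=load("side12.npz")["img"][190:250,195:255,::-1]
cv2.imwrite("pics/b13.png",np.hstack([cv2.resize(a,(400,400),interpolation=cv2.INTER_LANCZOS4) for a in(t,s)]))
E
```

```text
(no output)
```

View pics/b13.png

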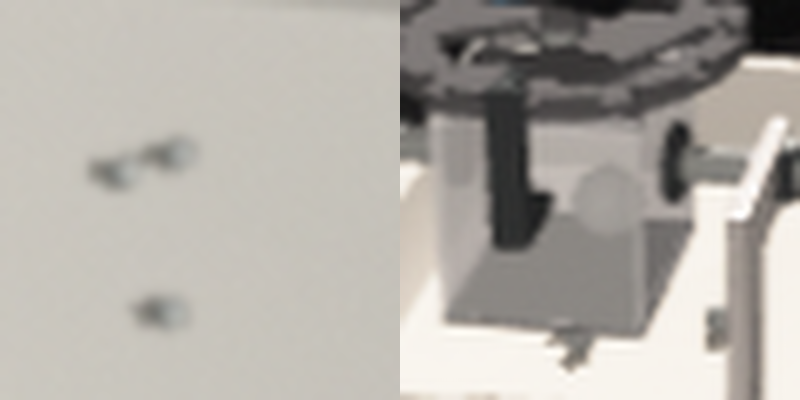

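```bash
python3 -c "
from plant import close_job
print(close_job())"
```

```text
the job is handed in; nothing more can be done
None
```

I carried out the whole task and handed it in at about 26.6 s; no verdict was reported, so the result rests on my own checks below.

- **Cap:** I gripped the bar, pressed the cap down to its stop and turned it about 127° clockwise. The cap then sprang up into a notch.
- **Tipping:** I gripped the crank pin and tipped the hopper along its arc to the far stop. I waited about 2 s, brought it back to the upright stop and let go. No rocking was needed.

What the last checks showed:

- **Cap position:** The disc face is at z ≈ 0.200 m, against 0.199 m for a seated cap, and it was the same before and after tipping. The bar stands at about -27° to the stand, against -30° for the middle slot at the outlet. That 3° is within my measuring error and far less than a notch step.
- **Hopper:** The crank pin is back at its starting height and met a firm stop, at about 15 N.
- **Balls:** The last top picture shows three small balls in the tray. They had not moved noticeably between pictures. The side picture shows the big ball inside the hopper.
- **Clearance:** The gripper is clear of everything. The dish, timer and tube were not approached, but I did not measure their positions again.

Some readings disagreed:

- **Camera against arm:** The camera placed the cap axis about 4 mm off in x and 2.5 mm in y from where the arm found it. I corrected for this during the grasps.
- **Cap at the start:** It seemed caught between notches, but its height looked 2.5–3 mm down rather than the 4 mm described.
- **Gripper opening:** It read about 15 mm on the 12 mm bar.

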